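# Log a slide box with the clamped bench scanner

## Robot

A 7-joint arm with a two-finger parallel gripper is mounted at the origin on the work surface. World frame = base frame: x ahead of the robot, y to its left, z up, the work surface at z = 0. Lengths are in m, angles in rad, forces in N, time in s.
With the tool pointing down it reaches from about 0.425 to 0.925 m from the base axis. Payload 6.8 kg.
Tool frame: the origin (TCP) lies midway between the tips of the shut fingers; the grasp point (between the pads) lies 19 mm behind it; z points along the fingers, y is the direction in which the jaws open and shut (so a half turn about z gives the same grasp; the last joint's range is limited). The gripper opens to 85 mm and grips with 20 to 120 N. Pads are 22 mm wide; open, the fingers measure 114 mm over their backs; the gripper's body (76 mm by 85 mm) begins 54 mm behind the grasp point. The pads swing forward as they close: fully open they stand 13 mm farther back than shut.
Start: joints at [-1.246, 0.477, 0.022, 1.555, -0.011, 1.109, -0.083], TCP at [0.283, 0.613, 0.203] pointing down, gripper open.
Joint ranges: [-2.96, 2.96], [-0.34, 2.1], [-1.41, 1.46], [0.24, 2.44], [-1.37, 4.51], [0.17, 1.92], [-2.96, 2.96]. Speed limits (rad/s): [2.39, 2.39, 3.14, 3.14, 3.14, 3.14, 3.14].

## Interface

Orientations are given as a unit quaternion [w, x, y, z].
In Python, from plant import get_state, read_camera, sign_off gives the robot as it stands.
- The arm moves only by the shell command python3 -m creep 'ROWS' [OPENING] [FORCE]. ROWS is JSON, a list of rows, each a list of 6 numbers: the shift along the tool's x, y, z in units of 30 mm (1.0 is 30 mm), then the turn, a rotation vector about the tool's x, y, z in units of 6 degrees (1.0 is 6 degrees). In form: [[dx, dy, dz, wx, wy, wz], ...]. A call has 1 to 12 rows; each row is the pose to reach, as a shift and turn from the pose commanded when the call began, along the tool's axes at that moment; what a row does not reach only later rows make up. A row lasts 1/12 s, in which the tool goes at most 41.7 mm and 7.16 degrees, less where a joint would pass 70% of its speed; a pose out of reach is approached as far as the arm can. A call with a gripper value outside its range is refused whole. OPENING is the opening, from -1 (shut) to 1 (fully open), set as the call begins (- or left out, the last holds). The fingers move at their own pace and stop on an object; FORCE is the grip in N (left out, the last holds). Time passes only in rows, so rows that repeat a pose let the fingers close. It gives the time, the measured TCP pose, the force and the opening at its end, in the units of the state.
- get_state(): the state, without advancing time (a new reading comes with each control period).
- read_camera(name): name is "side" or "top" or "wrist"; returns a dict with "pixels" (400x640x3 uint8, red, green, blue), "fx", "fy", "cx", "cy" (pixels), "R" (3x3) and "t" (3): a world point X has camera coordinates R X + t; the wrist camera has in their place "mount" (4x4, takes a point from camera to tool coordinates, whose origin is the TCP and whose axes are the flange's). Camera axes: x right, y down, z forward; pixel columns grow to the right and rows downward; lengths in m; the calibration is good to about 2 mm. A picture is of the moment at which its call begins: read the wrist's pose just before it. There is no depth.
- sign_off(): hands the job in, once; it reports no verdict.
The state is a dict: "time": time; "q": joint angles; "joint_vel": joint speeds; "joint_efforts": joint torques, N m; "eef_pos": TCP position; "orientation": TCP orientation; "wrist_force": force on the tool from outside, world axes, zero at the start; "moment": the same for the moment, N m; "width": finger opening in m.
Only numpy, scipy, OpenCV 4.12 (cv2) and the standard library are available. Lean on these libraries where they do the work, as an engineer would, in place of code of your own. Each camera call takes 0.05 s, during which the arm holds its last target. There are 200 camera calls.

## Task

Log the box of microscope slides: fold its laid-back lid up until it stands upright, so that the barcode inside it faces the scanner, and leave it there while you squeeze the scanner's trigger fully against its grip for about a second and let it spring right back. Then fold the lid fully shut without slamming it, leaving the bottle, jar and carton alone.

Things in the scene. Friction and masses are not known exactly. Their poses are not given: they have to be found in the camera images.
- scanner: Pistol-type scanner fixed on its side in a steel clamp: head, grip and trigger lie level. Origin: underside centre of the base plate (130 x 150 x 12 mm), on the work surface. White head 52 (x) x 112 (y) x 64 mm, z 53 to 117 mm, centre x 0, y -6; its window faces -y, to the slide box. The grey grip points to -x, from x -26 to -155 mm (see point grip_back).
- trigger (a joint): Sprung trigger on the -y side of the grip. rad: 0 = released, 0.33 = fully squeezed (stop). It turns about an upright axis at scanner x -32, y +2 mm and swings level towards the grip (+y). Squeezing it fully at its pad takes about 8 N; it springs back by itself.
- trigger_pad (a point): Middle of the trigger's front face, where to squeeze, 85 mm above the surface and 40 mm from its pivot; moves with it. The trigger is a black lever 70 long, 10 thick, 24 mm high, leaning 19 degrees off the grip when released. Span from here to the grip's back face: about 49 mm released, 37 mm squeezed; the lever's outer end stands 11 mm further out when released.
- grip_back (a point): On the grip's back face (the side away from the trigger), straight across from the trigger pad, 85 mm above the surface. Axes as scanner. The grip is a fixed bar 26 mm wide (y) and 30 mm high along x, with free air below it.
- slidebox: Fixed open grey slide box, 160 (x) x 100 (y) x 34 mm high. Origin: underside centre, on the work surface. Its +y side faces the scanner; the lid's hinge runs along x on the top rim of its -y side.
- lid (a joint): Angle of the stiff hinged lid, which stays where it is left. rad: 0 = shut flat on the box, 1.571 = upright, larger = laid back away from the scanner (stop at 2.75; starts between 2.0 and 2.3).
- lid_hinge (a point): Middle of the hinge line, 34 mm above the surface, at y = -50 mm in the box's frame. Turns with the lid: x along the hinge, y to the lid's free edge, z out of its outer face. The lid is a grey plate 160 mm along the hinge, 100 mm from hinge to free edge, 7 mm thick; barcoded inner face at z = 0, outer face at z = 7 mm.
- lid_edge (a point): Middle of the lid's free edge (mid thickness), 100 mm from the hinge.
- bottle: Bystander: loose upright white bottle, 60 mm across, 115 mm high; origin under its centre. Leave it alone.
- jar: Bystander: loose upright amber jar, 58 mm across, 75 mm high; origin under its centre. Leave it alone.
- carton: Bystander: loose cardboard carton lying flat, 60 (x) x 90 (y) x 30 mm high; origin under its centre. Leave it alone.
Mind the look-alikes: they are no part of the job. What is meant by the slidebox is not green or purple, and is the smaller of those in its own colour.

How it is judged:
On the way, in this order (a step that is already met when the one before it is completed fails the run):
1. the lid stands upright (within about 12 degrees), the trigger not squeezed (value of joint lid between 1.35 and 1.79 rad and value of joint trigger below 0.06 rad and velocity of joint lid between -0.2 and 0.2 rad/s), for 0.3 s.
2. the trigger is squeezed fully (at least 0.26 of 0.33 rad) for 0.5 s with the lid upright (value of joint lid between 1.35 and 1.79 rad and value of joint trigger above 0.26 rad), for 0.5 s.
3. the trigger has sprung back with the lid still upright (value of joint lid between 1.35 and 1.79 rad and value of joint trigger below 0.06 rad), for 0.2 s.
At the end, for the whole second after the job is handed in: The lid lies shut (under 0.08 rad) and still, the trigger is released (under 0.06 rad), and bottle, jar and carton are within 30 mm of where they stood (value of joint lid below 0.08 rad and value of joint trigger below 0.06 rad and velocity of joint lid between -0.1 and 0.1 rad/s and distance of each of bottle, jar, carton from where it was at the start of the episode below 0.03 m); the robot touches nothing.
It fails at once if the bottle is shoved or knocked over (distance of bottle from where it was at the start of the episode above 0.03 m or angle between bottle's own z axis and vertical above 0.4 rad).
It fails at once if the jar is shoved or knocked over (distance of jar from where it was at the start of the episode above 0.03 m or angle between jar's own z axis and vertical above 0.4 rad).
It fails at once if the carton is shoved or knocked over (distance of carton from where it was at the start of the episode above 0.03 m or angle between carton's own z axis and vertical above 0.4 rad).
It fails at once if the lid is slammed (falls towards shut faster than 4 rad/s) (velocity of joint lid below -4 rad/s).
It also fails if it takes over 72 s, if anything falls off the work surface, if the arm or the gripper's body presses on something with over 40 N, if the wrist force passes 120 N, or if a joint passes its speed limit or range.

## Working session

There is one attempt and no reset: what is moved stays moved. The work goes in short steps, Python scripts to look and compute and a shell command to move; the robot and the scene stay as the last step left them, time stands still between calls to the robot, and variables do not carry over. Pictures are saved under pics/ and viewed, about 8 in all and at most 12, crops included, and the job is handed in when it is done.

```bash
ls; mkdir -p pics; cat > h.py <<'E'
import numpy as np, cv2
from plant import get_state, read_camera
from scipy.spatial.transform import Rotation as Ro
def snap(n):
    s=get_state(); c=read_camera(n)
    if 'mount' in c:
        q=s['orientation']; T=np.eye(4); T[:3,:3]=Ro.from_quat([q[1],q[2],q[3],q[0]]).as_matrix(); T[:3,3]=s['eef_pos']
        M=T@np.array(c['mount']); c['R']=M[:3,:3].T; c['t']=-M[:3,:3].T@M[:3,3]
    c['R']=np.array(c['R']);c['t']=np.array(c['t']);return c
def ray(c,u,v):
    d=c['R'].T@np.array([(u-c['cx'])/c['fx'],(v-c['cy'])/c['fy'],1]); return -c['R'].T@c['t'],d/np.linalg.norm(d)
def onz(c,u,v,z):
    o,d=ray(c,u,v); return o+d*(z-o[2])/d[2]
def tri(rs):
    A=0;b=0
    for o,d in rs:
        P=np.eye(3)-np.outer(d,d);A=A+P;b=b+P@o
    return np.linalg.solve(A,b)
def proj(c,X):
    p=c['R']@np.array(X)+c['t'];return np.array([c['fx']*p[0]/p[2]+c['cx'],c['fy']*p[1]/p[2]+c['cy']])
def save(c,f,crop=None,k=1):
    im=c['pixels'][...,::-1]
    if crop: a,b,w,h=crop; im=im[b:b+h,a:a+w]
    cv2.imwrite('pics/'+f,cv2.resize(im,None,fx=k,fy=k,interpolation=cv2.INTER_CUBIC))
E
python3 - <<'E'
from h import *
import pickle
for n in('top','side','wrist'):
    c=snap(n);save(c,n+'0.png');pickle.dump(c,open(n+'0.pkl','wb'));print(n,-c['R'].T@c['t'],c['R'].round(2).tolist(),c['fx'])
s=get_state();print(s)
E
```

```text
pics
top [0.3184077  0.02893488 1.18487772] [[0.0, -1.0, 0.02], [-0.99, -0.0, -0.13], [0.13, -0.02, -0.99]] 476.0461110803724
side [ 0.21025222 -0.88385446  0.71483173] [[0.97, -0.25, 0.01], [-0.13, -0.54, -0.83], [0.21, 0.8, -0.56]] 461.34269191825126
wrist [0.21339066 0.64423733 0.37261798] [[0.42, 0.91, -0.0], [0.87, -0.4, 0.3], [0.27, -0.13, -0.95]] 276.6439647507374
{'time': 0.15, 'q': array([-1.24609792,  0.47763883,  0.02236167,  1.5561872 , -0.01152863,
        1.10931785, -0.08309861]), 'joint_vel': array([ 0.00107961, -0.00213984,  0.00026286, -0.00384167,  0.001527  ,
       -0.00055543,  0.00023695]), 'joint_efforts': array([ 3.04043650e-03, -5.96922791e+01,  1.61013834e+00, -2.81494081e+01,
        1.26137567e-02,  6.51532231e-03, -9.87589999e-06]), 'eef_pos': array([0.28290642, 0.61231501, 0.20214589]), 'orientation': array([-1.12739541e-04,  2.14717340e-01,  9.76675974e-01, -7.02640825e-04]), 'wrist_force': array([ 0.72847592, -0.35250972, -0.52342734]), 'moment': array([-0.00687554,  0.01321934, -0.06890318]), 'width': 0.08501917109312775}
```

View pics/top0.png

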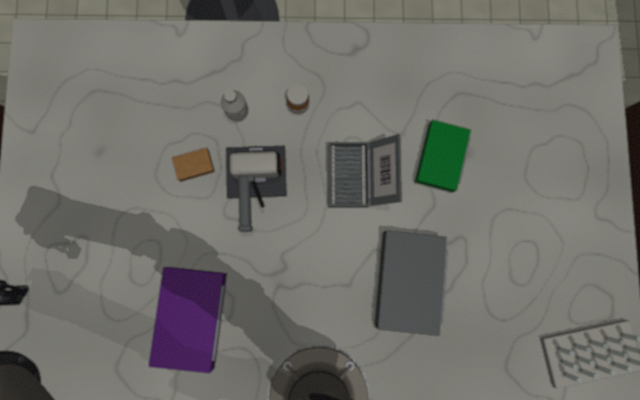

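View pics/side0.png

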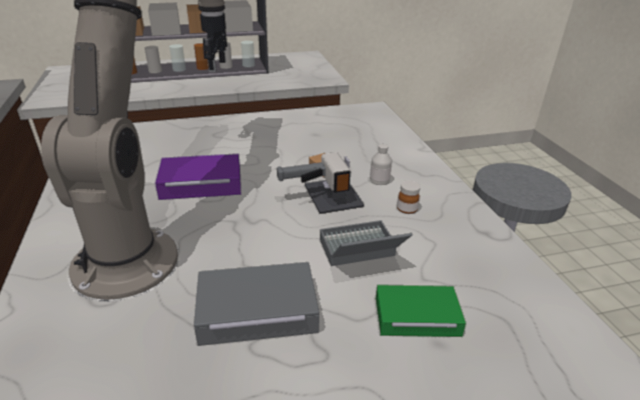

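Candidates for the slidebox in the top view are the small open grey box (365,172), the large grey box (412,282), the green box (443,155) and the purple box (188,320). I choose the small open grey one at (365,172). The scanner is at (257,172), with its grip end at (245,228). The carton is at (193,164), the bottle at (233,103) and the jar at (297,97). Next is a close crop to check the choice.

```bash
python3 - <<'E'
from h import *
import pickle
t=pickle.load(open('top0.pkl','rb'));s=pickle.load(open('side0.pkl','rb'))
a=cv2.resize(t['pixels'][130:240,215:415,::-1],None,fx=4,fy=4,interpolation=cv2.INTER_CUBIC)
cv2.imwrite('pics/topc.png',a)
b=cv2.resize(s['pixels'][145:275,270:420,::-1],None,fx=4.5,fy=4.5,interpolation=cv2.INTER_CUBIC)
cv2.imwrite('pics/sidec.png',b)
E
```

```text
(no output)
```

View pics/topc.png

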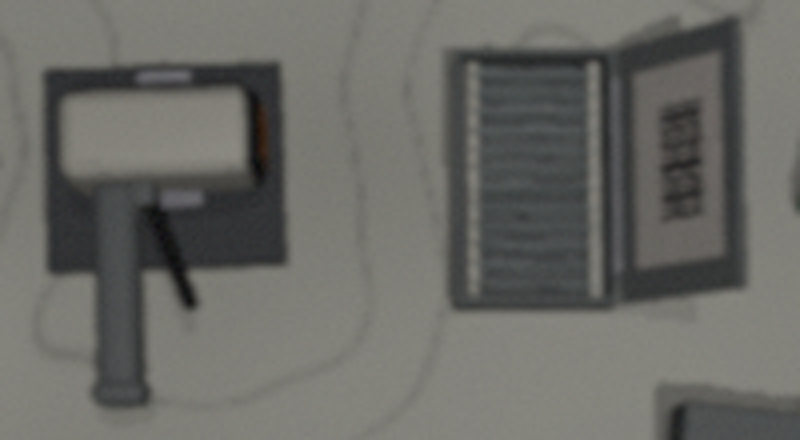

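View pics/sidec.png

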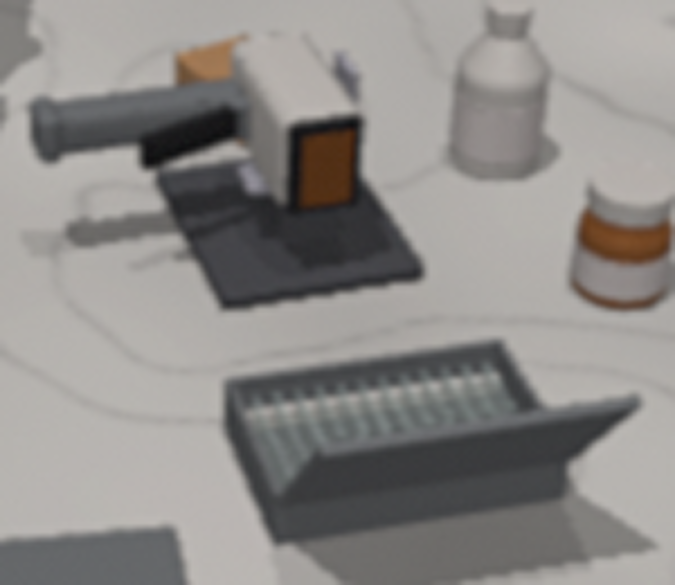

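The crops confirm the choice: an open grey box with its lid laid back and the barcode inside. The trigger is the black lever on the -y side of the grip. Now I'll triangulate.

```bash
python3 - <<'E'
from h import *
import pickle
t=pickle.load(open('top0.pkl','rb'));s=pickle.load(open('side0.pkl','rb'))
T=lambda x,y:((x+.5)/4+215-.5,(y+.5)/4+130-.5)
S=lambda x,y:((x+.5)/4.5+270-.5,(y+.5)/4.5+145-.5)
f=lambda a,b:tri([ray(t,*T(*a)),ray(s,*S(*b))]).round(4)
print('lid edge far(+x)',f((738,18),(638,400)),'near',f((745,285),(320,447)))
print('rim +y: +x',f((448,50),(500,343)),'-x',f((450,308),(228,383)))
for p in((448,50),(450,308),(608,52),(612,306)):print('rim z.034',onz(t,*T(*p),.034).round(4))
print('trig end',f((193,305),(143,152)))
print('grip end',f((122,395),(45,125)))
for p in((97,220),(143,220),(97,350),(143,350)):print('grip z.1',onz(t,*T(*p),.1).round(4))
for p in((45,70),(278,62),(50,272),(286,263)):print('base z.012',onz(t,*T(*p),.012).round(4))
for p in((60,92),(245,86),(65,180),(248,182)):print('head z.117',onz(t,*T(*p),.117).round(4))
for n,p,z in(('bottle',(233,103),.08),('jar',(297,97),.06),('carton',(193,164),.03)):print(n,onz(t,*p,z).round(3))
E
```

```text
lid edge far(+x) [ 0.6141 -0.1843  0.113 ] near [ 0.457  -0.1848  0.1145]
rim +y: +x [ 0.6164 -0.0197  0.0282] -x [ 0.4563 -0.0211  0.029 ]
rim z.034 [ 0.6149 -0.0195  0.034 ]
rim z.034 [ 0.454  -0.0206  0.034 ]
rim z.034 [ 0.6144 -0.1188  0.034 ]
rim z.034 [ 0.4557 -0.1195  0.034 ]
trig end [0.4475 0.1308 0.0877]
grip end [0.3959 0.1703 0.0902]
grip z.1 [0.4963 0.1854 0.1   ]
grip z.1 [0.4964 0.159  0.1   ]
grip z.1 [0.4212 0.1837 0.1   ]
grip z.1 [0.4213 0.1576 0.1   ]
base z.012 [0.6059 0.2328 0.012 ]
base z.012 [0.6121 0.0867 0.012 ]
base z.012 [0.478  0.2264 0.012 ]
base z.012 [0.4843 0.0804 0.012 ]
head z.117 [0.5674 0.2057 0.117 ]
head z.117 [0.5716 0.1002 0.117 ]
head z.117 [0.5164 0.2016 0.117 ]
head z.117 [0.5158 0.0978 0.117 ]
bottle [0.697 0.207 0.08 ]
jar [0.721 0.054 0.06 ]
carton [0.559 0.309 0.03 ]
```

```bash
python3 -m creep '[[-1,-0.7,-0.7,0,0,-0.5],[-2,-1.4,-0.7,0,0,-1],[-3,-2.1,-0.7,0,0,-1.5],[-4,-2.8,-0.7,0,0,-2],[-5,-3.6,-0.7,0,0,-2.5],[-6,-4.4,-0.7,0,0,-3],[-7,-5.1,-0.7,0,0,-3.5],[-8,-5.8,-0.7,0,0,-4],[-9,-6.5,-0.7,0,0,-4.13],[-10,-7.2,-0.7,0,0,-4.13],[-10.9,-7.9,-0.7,0,0,-4.13],[-10.9,-7.9,-0.7,0,0,-4.13]]' -1
```

```text
time: 1.15
eef_pos: [0.4843, 0.2521, 0.2239]
orientation: [0.001, 0.006, 1.0, -0.002]
wrist_force: [0.5, -0.6, -0.7]
width: 0.0001
```

```bash
python3 -m creep '[[-0.2,-1.3,0,0,0,0],[-0.4,-2.6,0,0,0,0],[-0.6,-3.9,0,0,0,0],[-0.8,-5.2,0,0,0,0],[-1,-6.5,0,0,0,0],[-1.2,-7.8,0,0,0,0],[-1.4,-9.1,0,0,0,0],[-1.6,-10.4,0,0,0,0],[-1.7,-11.7,0,0,0,0],[-1.7,-13,0,0,0,0],[-1.7,-14.3,0,0,0,0],[-1.7,-15.4,0,0,0,0]]'
python3 -m creep '[[0,-0.5,0,0,0,0],[0,-0.8,0,0,0,0],[0,-0.8,0,0,0,0],[0,-0.8,0.8,0,0,0],[0,-0.8,1.6,0,0,0],[0,-0.8,2.4,0,0,0],[0,-0.8,3.2,0,0,0],[0,-0.8,4,0,0,0],[0,-0.8,4.5,0,0,0],[0,-0.8,4.5,0,0,0]]'
```

```text
time: 2.15
eef_pos: [0.5308, -0.2043, 0.2239]
orientation: [-0.0, 0.001, 1.0, -0.0]
wrist_force: [-0.3, 0.3, -0.2]
width: -0.0001
time: 2.98
eef_pos: [0.5295, -0.2218, 0.0855]
orientation: [-0.003, -0.001, 1.0, 0.002]
wrist_force: [-0.5, 0.9, -0.4]
width: 0.0003
```

```bash
python3 -m creep '[[0,0.25,0,0,0,0],[0,0.5,0,0,0,0],[0,0.75,0,0,0,0],[0,1,0,0,0,0],[0,1.25,0,0,0,0],[0,1.5,0,0,0,0],[0,1.7,0,0,0,0],[0,1.9,0,0,0,0],[0,2.1,0,0,0,0],[0,2.3,0,0,0,0],[0,2.45,0,0,0,0],[0,2.6,0,0,0,0]]'
python3 -m creep '[[0,0.1,0,0,0,0],[0,0.15,0,0,0,0],[0,0.15,0,0,0,0],[0,0.15,0,0,0,0]]'
python3 - <<'E'
from h import *
c=snap('side');save(c,'side1.png',(250,130,200,150),4)
E
```

```text
time: 3.98
eef_pos: [0.5314, -0.1471, 0.0889]
orientation: [-0.0, 0.0, 1.0, -0.0]
wrist_force: [0.4, -0.6, 0.2]
width: -0.0001
time: 4.32
eef_pos: [0.5314, -0.1432, 0.0889]
orientation: [-0.0, 0.0, 1.0, -0.0]
wrist_force: [-0.3, 0.5, -0.2]
width: 0.0003
```

View pics/side1.png

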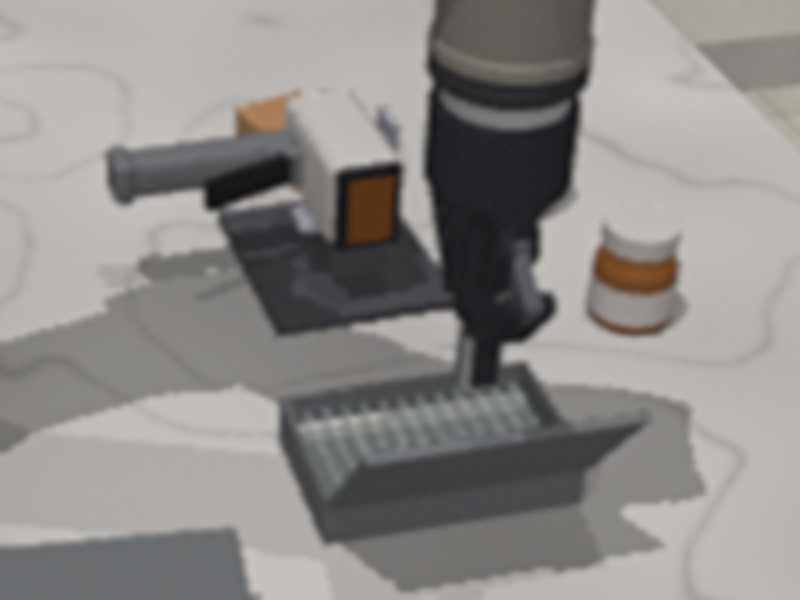

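```bash
python3 - <<'E'
from h import *
c=snap('side');s=get_state();print(s['eef_pos'],s['orientation'],s['q'])
P=lambda X:((proj(c,X)-[250,130])*4).round()
print(P(s['eef_pos']), P([.614,-.184,.113]),P([.457,-.185,.1145]),P([.535,-.1195,.034]), P([.535,-.1195,.134]),P(np.array(s['eef_pos'])+[0,.03,0]))
t=snap('top');save(t,'top1.png',(230,90,200,150),4); print((proj(t,s['eef_pos'])-[230,90])*4)
E
```

```text
[ 0.5313892  -0.14343157  0.08892094] [ 3.88540854e-05  3.84709929e-04  9.99999920e-01 -9.96872504e-05] [-0.10341303  0.42730034  0.32034873  1.97472406 -0.18875615  0.76775934
  1.8964244 ]
[471. 425.] [646. 413.] [366. 456.] [455. 474.] [468. 333.] [452. 393.]
[601.63088772 325.453569  ]
```

View pics/top1.png

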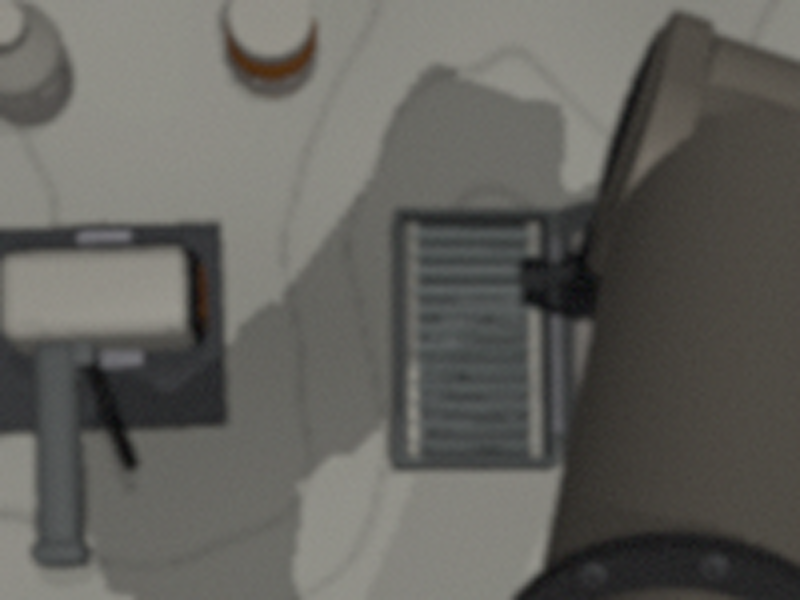

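The lid has not moved, and the fingertip appears higher in the side view than the reported TCP projects. The top view mostly shows the arm covering the box. I'll check the start image and this one for consistency.

```bash
python3 - <<'E'
from h import *
import pickle
s0=pickle.load(open('side0.pkl','rb'));t0=pickle.load(open('top0.pkl','rb'));w0=pickle.load(open('wrist0.pkl','rb'))
print('start tcp in side',proj(s0,[.283,.612,.202]),'top',proj(t0,[.283,.612,.202]))
print('lid corners in wrist? scanner base', proj(w0,[.396,.17,.09]))
o,d=ray(s0,370,226.7)
for z in(.089,.1,.11,.12):print(z,o+d*(z-o[2])/d[2])
c=snap('wrist')
for X in([.614,-.184,.113],[.457,-.185,.1145],[.535,-.1195,.034],[.614,-.0195,.034],[.454,-.02,.034],get_state()['eef_pos']):print(proj(c,X).round())
a=np.hstack([c['pixels'][::1,::1],cv2.resize(s0['pixels'][20:100,170:250],(400,400))])[...,::-1]
cv2.imwrite('pics/w1.png',cv2.resize(a,(800,308)))
E
```

```text
start tcp in side [218.92375743  79.69592429] top [ 17.03742539 279.80176957]
lid corners in wrist? scanner base [ 60.72069422 395.70466629]
0.089 [ 0.54850142 -0.11169102  0.089     ]
0.1 [ 0.54255615 -0.12526303  0.1       ]
0.11 [ 0.53715135 -0.13760123  0.11      ]
0.12 [ 0.53174656 -0.14993943  0.12      ]
[259. 363.]
[236. 122.]
[347. 214.]
[449. 293.]
[478. 116.]
[319. 237.]
```

View pics/w1.png

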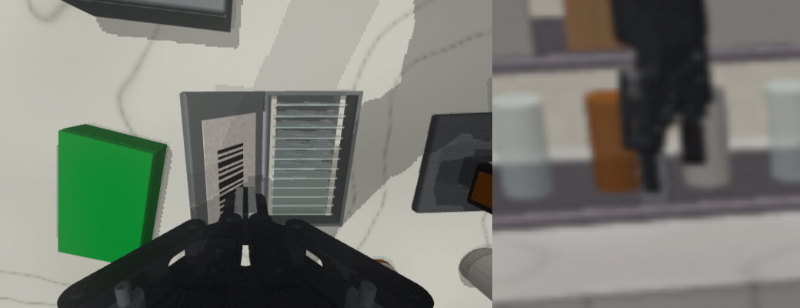

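```bash
python3 - <<'E'
from h import *
c=snap('wrist');e=np.array(get_state()['eef_pos'])
for d in(0,.01,.02,.03,.04):print(d,proj(c,e+[0,0,d]).round(), proj(c,e+[0,.0145,d]).round())
print(c['R'].round(2),-c['R'].T@c['t']-e)
g=c['pixels'].mean(2)
for u in (300,305,310,315,320,325,330,335,340):print(u,g[215:300:3,u].astype(int))
save(c,'w2.png',(260,200,120,90),6)
E
```

```text
0 [319. 237.] [341. 237.]
0.01 [319. 243.] [342. 243.]
0.02 [319. 250.] [343. 250.]
0.03 [319. 258.] [345. 258.]
0.04 [319. 268.] [347. 268.]
[[ 0.    1.    0.  ]
 [ 0.95 -0.    0.3 ]
 [ 0.3   0.   -0.95]] [-0.07665473 -0.00039312  0.17063053]
300 [122  57 125  30 110  77  36  29 138  38 140  32  30  29  30  39  30  32
  28  30  28  28  29  33  33  25  25  25  27]
305 [ 33 141  33  94 113  29  31 109  36 109  37  24  82  36  48  69  82  85
  76  77  79  27  27  27  23  24  20  24  28]
310 [131  40  56 117  31  29 106  74 106  80  91  90  89  92  90  89  90  91
  91  90  93  61  28  28  24  26  24  25  21]
315 [112  34 139  29  32  93  94 102  62  45  90  89  85  77  75  77  70  63
  65  66  56  56  56  39  27  26  26  22  24]
320 [135 138 140 137 137 137 139 128 113  89  31  28  30  30  28  25  26  29
  27  24  28  38  26  25  29  24  26  26  25]
325 [135 139 136 135 139 112 112 112 110 101  90  91  91  90  90  91  90  88
  90  88  95 139  45  27  27  28  21  26  21]
330 [139 139 138 136 130 108 111 112 112 101  92  90  91  88  88  90  90  88
  89  91  94  26  22  28  30  28  25  25  25]
335 [76 75 76 75 70 60 64 63 65 66 65 67 56 29 27 29 24 28 27 24 25 27 30 32
 26 22 22 23 22]
340 [116 116 117 130  92  94  94 108 106 109 108 110  93  31  31  33  30  29
  29  27  25  30  26  32  28  24  23  24  23]
```

View pics/w2.png

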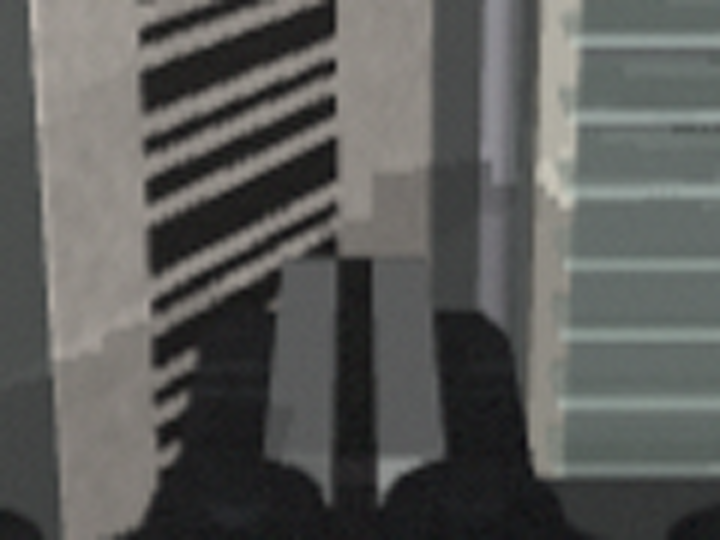

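The wrist crop shows the shut fingers' front edge at row 243. That puts the real tip about 25 to 30 mm above the reported TCP, which agrees with the side view, so the fingers passed over the lid without touching it. I'll redo the push lower.

```bash
python3 -m creep '[[0,0,-0.6,0,0,0],[0,0,-1.2,0,0,0],[0,-0.8,-1.2,0,0,0],[0,-1.6,-1.2,0,0,0],[0,-2.4,-1.2,0,0,0],[0,-3,-1.2,0,0,0],[0,-3,-1.2,0,0,0],[0,-3,-0.5,0,0,0],[0,-3,0.2,0,0,0],[0,-3,0.8,0,0,0],[0,-3,1.1,0,0,0],[0,-3,1.1,0,0,0]]'
python3 -m creep '[[0,0.25,0,0,0,0],[0,0.5,0,0,0,0],[0,0.75,0,0,0,0],[0,1,0,0,0,0],[0,1.25,0,0,0,0],[0,1.45,0,0,0,0],[0,1.65,0,0,0,0],[0,1.8,0,0,0,0]]'
python3 - <<'E'
from h import *
c=snap('side');save(c,'side2.png',(290,180,150,110),4)
E
```

```text
time: 5.57
eef_pos: [0.5299, -0.2319, 0.0539]
orientation: [-0.002, -0.0, 1.0, 0.001]
wrist_force: [-0.1, 0.2, 0.3]
width: -0.0
time: 6.23
eef_pos: [0.5324, -0.1815, 0.0579]
orientation: [0.002, 0.001, 1.0, -0.002]
wrist_force: [-4.9, -12.4, 21.5]
width: -0.0
```

View pics/side2.png

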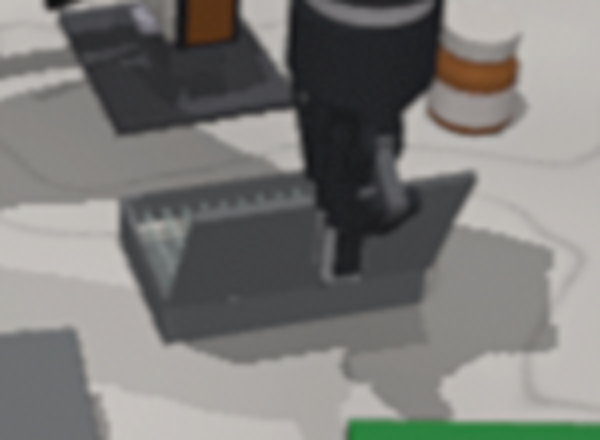

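The lid is rising, with the finger on its outer face. Its edge corners are at crop (473,175) and (195,222).

```bash
python3 - <<'E'
from h import *
c=snap('side')
for (u,v),x in(((473,175),.6145),((195,222),.4555)):
    o,d=ray(c,290+u/4,180+v/4);p=o+d*(x-o[0])/d[0];print(p, np.arctan2(p[2]-.034,p[1]+.1195))
E
```

```text
[ 0.6145     -0.16241838  0.12273599] 2.0212897661474893
[ 0.4555     -0.16959004  0.12491561] 2.074369351934738
```

```bash
python3 -m creep '[[0,0.2,0,0,0,0],[0,0.4,0,0,0,0],[0,0.6,0,0,0,0],[0,0.75,0,0,0,0],[0,0.9,0,0,0,0],[0,1.05,0,0,0,0],[0,1.2,0,0,0,0],[0,1.3,0,0,0,0],[0,1.3,0,0,0,0]]'
python3 -m creep '[[0,-0.2,0,0,0,0],[0,-0.5,0,0,0,0],[0,-1,0,0,0,0],[0,-1.5,0,0,0,0],[0,-1.5,0,0,0,0]]'
python3 - <<'E'
from h import *
c=snap('side');save(c,'side3.png',(290,180,150,110),4)
E
```

```text
time: 7.08
eef_pos: [0.5334, -0.147, 0.0657]
orientation: [0.004, 0.003, 1.0, -0.002]
wrist_force: [-30.6, -10.3, 91.1]
width: -0.0002
time: 7.5
eef_pos: [0.5311, -0.1876, 0.0568]
orientation: [0.001, 0.002, 1.0, -0.001]
wrist_force: [0.2, -0.4, -1.0]
width: 0.0003
```

View pics/side3.png

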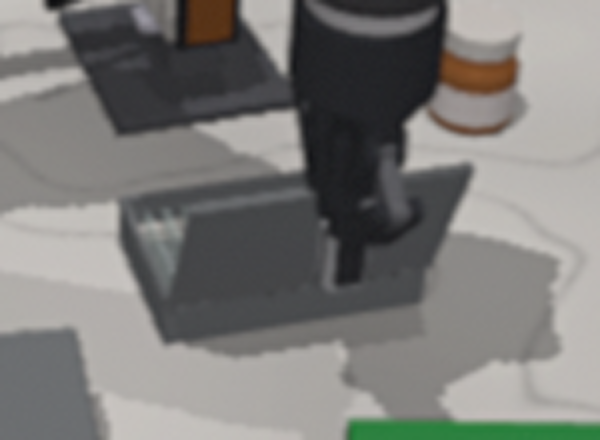

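The force reached 91 N upward because the lid edge caught the wider knuckle. The lid is now at about 1.95 rad. I'll raise the tool so that only the slim tips touch, and read the lid edge numerically from here on (10 pictures viewed).

```bash
cat > lid.py <<'E'
from h import *
c=snap('side');g=c['pixels'].astype(int)
for x in (.605,.595,.475):
    # candidate lid angles: project inner/outer top edge, sample gray
    r=[]
    for th in np.arange(2.2,1.2,-.05):
        y=-.1195+.1*np.cos(th); z=.034+.1*np.sin(th)
        u,v=proj(c,[x,y,z]); r.append((round(th,2),int(round(v)),int(g[int(round(v)),int(round(u))].mean())))
    print(x,r)
s=get_state();print(s['eef_pos'].round(4),s['wrist_force'].round(1))
E
python3 lid.py
python3 -m creep '[[0,-0.3,-0.3,0,0,0],[0,-0.3,-0.6,0,0,0],[0,-0.3,-0.8,0,0,0],[0,0,-0.8,0,0,0],[0,0.2,-0.8,0,0,0],[0,0.4,-0.8,0,0,0],[0,0.6,-0.8,0,0,0],[0,0.8,-0.8,0,0,0],[0,0.95,-0.8,0,0,0],[0,1.1,-0.8,0,0,0],[0,1.2,-0.8,0,0,0],[0,1.2,-0.8,0,0,0]]'
python3 lid.py
```

```text
0.605 [(np.float64(2.2), 232, 190), (np.float64(2.15), 229, 165), (np.float64(2.1), 227, 76), (np.float64(2.05), 225, 65), (np.float64(2.0), 223, 78), (np.float64(1.95), 221, 131), (np.float64(1.9), 219, 187), (np.float64(1.85), 218, 180), (np.float64(1.8), 216, 180), (np.float64(1.75), 214, 185), (np.float64(1.7), 213, 183), (np.float64(1.65), 211, 165), (np.float64(1.6), 210, 159), (np.float64(1.55), 208, 107), (np.float64(1.5), 207, 132), (np.float64(1.45), 206, 95), (np.float64(1.4), 205, 32), (np.float64(1.35), 204, 32), (np.float64(1.3), 204, 33), (np.float64(1.25), 203, 32), (np.float64(1.2), 203, 34)]
0.595 [(np.float64(2.2), 232, 69), (np.float64(2.15), 230, 69), (np.float64(2.1), 228, 70), (np.float64(2.05), 226, 69), (np.float64(2.0), 224, 74), (np.float64(1.95), 222, 104), (np.float64(1.9), 220, 182), (np.float64(1.85), 218, 181), (np.float64(1.8), 216, 178), (np.float64(1.75), 215, 182), (np.float64(1.7), 213, 184), (np.float64(1.65), 212, 185), (np.float64(1.6), 210, 187), (np.float64(1.55), 209, 140), (np.float64(1.5), 208, 48), (np.float64(1.45), 207, 30), (np.float64
[... 2110 characters left out ...]
.25), 204, 185), (np.float64(1.2), 203, 186)]
0.475 [(np.float64(2.2), 241, 77), (np.float64(2.15), 238, 77), (np.float64(2.1), 236, 77), (np.float64(2.05), 234, 78), (np.float64(2.0), 232, 77), (np.float64(1.95), 230, 77), (np.float64(1.9), 228, 77), (np.float64(1.85), 226, 78), (np.float64(1.8), 224, 78), (np.float64(1.75), 222, 77), (np.float64(1.7), 221, 86), (np.float64(1.65), 219, 113), (np.float64(1.6), 218, 124), (np.float64(1.55), 216, 125), (np.float64(1.5), 215, 125), (np.float64(1.45), 214, 125), (np.float64(1.4), 213, 126), (np.float64(1.35), 212, 130), (np.float64(1.3), 211, 91), (np.float64(1.25), 211, 80), (np.float64(1.2), 210, 52)]
[ 0.5312 -0.1482  0.0796] [ 0.4  0.  -0.8]
```

```bash
python3 -m creep '[[0,0.1,0,0,0,0],[0,0.2,0,0,0,0],[0,0.3,0,0,0,0],[0,0.3,0,0,0,0],[0,0,0,0,0,0],[0,-0.6,0,0,0,0],[0,-1,0,0,0,0],[0,-1,0,0,0,0]]'
python3 -m creep '[[0,0,-1,0,0,0],[0,0,-2,0,0,0],[0,0,-3,0,0,0],[0,0,-4,0,0,0],[0,0,-5,0,0,0],[0,0,-5,0,0,0]]' 1
python3 lid.py | sed 's/np.float64//g' | cut -c 130-330
```

```text
time: 9.32
eef_pos: [0.531, -0.1828, 0.0801]
orientation: [0.0, 0.002, 1.0, -0.001]
wrist_force: [0.5, -0.3, -0.3]
width: 0.0
time: 9.82
eef_pos: [0.5347, -0.1799, 0.2359]
orientation: [0.005, 0.0, 1.0, -0.001]
wrist_force: [0.2, -0.5, 0.5]
width: 0.0723
), 219, 181), ((1.85), 218, 174), ((1.8), 216, 140), ((1.75), 214, 85), ((1.7), 213, 75), ((1.65), 211, 77), ((1.6), 210, 81), ((1.55), 208, 97), ((1.5), 207, 140), ((1.45), 206, 173), ((1.4), 205, 182
, 220, 74), ((1.85), 218, 76), ((1.8), 216, 76), ((1.75), 215, 76), ((1.7), 213, 76), ((1.65), 212, 75), ((1.6), 210, 99), ((1.55), 209, 145), ((1.5), 208, 179), ((1.45), 207, 184), ((1.4), 206, 182), 
, 80), ((1.85), 226, 80), ((1.8), 224, 81), ((1.75), 222, 80), ((1.7), 221, 80), ((1.65), 219, 84), ((1.6), 218, 98), ((1.55), 216, 158), ((1.5), 215, 175), ((1.45), 214, 174), ((1.4), 213, 175), ((1.3
```

The lid is upright at about 1.58 rad. Now to the scanner.

```bash
python3 -m creep '[[0.2,1,0,0,0,0],[0.4,2,0,0,0,0],[0.6,3,0,0,0,0],[0.8,4,0,0,0,0],[1,5,0,0,0,0],[1.2,6,0,0,0,0],[1.4,7,0,0,0,0],[1.6,8,0,0,0,0],[1.8,9,0,0,0,0],[2,10,0,0,0,0],[2.1,11,0,0,0,0],[2.15,11.4,0,0,0,0]]' 1
python3 -m creep '[[0,0,0.6,0,0,0],[0,0,1.2,0,0,0],[0,0,1.6,0,0,0],[0,0,1.6,0,0,0],[0,0,1.6,0,0,0]]'
python3 - <<'E'
from h import *
c=snap('wrist');save(c,'w3.png');e=get_state();print(e['eef_pos'],e['orientation'],e['width'])
for X in([.4963,.1854,.1],[.4964,.159,.1],[.4212,.1837,.1],[.4213,.1576,.1],[.4475,.1308,.0877],e['eef_pos']):print(X,proj(c,X).round())
E
```

```text
time: 10.87
eef_pos: [0.4651, 0.1675, 0.2287]
orientation: [-0.001, -0.003, 1.0, 0.0]
wrist_force: [0.3, 0.1, 0.3]
width: 0.0858
time: 11.28
eef_pos: [0.4663, 0.1622, 0.1809]
orientation: [-0.001, 0.0, 1.0, -0.001]
wrist_force: [-0.2, 0.5, 0.3]
width: 0.0854
[0.46699317 0.16253376 0.18178414] [-3.40445276e-04  4.73862291e-04  9.99999805e-01 -2.21627441e-04] 0.08523966028676425
[0.4963, 0.1854, 0.1] [343. 231.]
[0.4964, 0.159, 0.1] [316. 231.]
[0.4212, 0.1837, 0.1] [343. 154.]
[0.4213, 0.1576, 0.1] [314. 154.]
[0.4475, 0.1308, 0.0877] [287. 180.]
[0.46699317 0.16253376 0.18178414] [320. 238.]
```

View pics/w3.png

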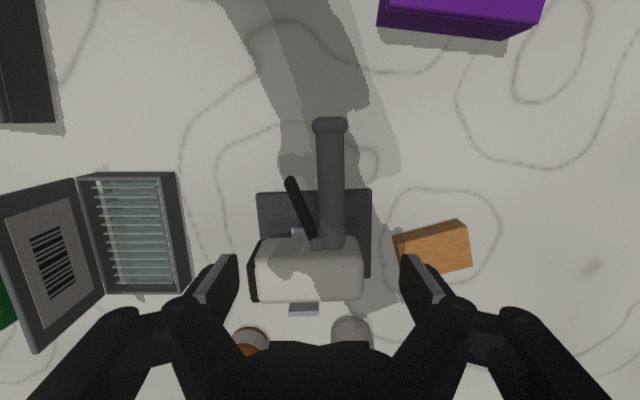

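```bash
python3 -m creep '[[-0.1,0,0.5,0,0,0],[-0.1,0,1,0,0,0],[-0.1,0,1.5,0,0,0],[-0.1,0,2,0,0,0],[-0.1,0,2.5,0,0,0],[-0.1,0,3,0,0,0],[-0.1,0,3.4,0,0,0],[-0.1,0,3.8,0,0,0],[-0.1,0,4.2,0,0,0],[-0.1,0,4.5,0,0,0],[-0.1,0,4.5,0,0,0]]' 1
python3 -m creep '[[0,0.1,0,0,0,0],[0,0.1,0,0,0,0]]'
```

```text
time: 12.25
eef_pos: [0.4696, 0.1627, 0.046]
orientation: [-0.001, 0.0, 1.0, -0.0]
wrist_force: [-1.0, -0.9, -0.5]
width: 0.0852
time: 12.42
eef_pos: [0.4707, 0.1669, 0.0477]
orientation: [0.001, 0.0, 1.0, 0.0]
wrist_force: [0.3, -0.8, -0.8]
width: 0.0853
```

```bash
python3 -m creep '[[0,0,0,0,0,0],[0,0,0,0,0,0],[0,0,0,0,0,0],[0,0,0,0,0,0],[0,0,0,0,0,0],[0,0,0,0,0,0]]' -1 30
python3 -m creep '[[0,0,0,0,0,0],[0,0,0,0,0,0],[0,0,0,0,0,0],[0,0,0,0,0,0],[0,0,0,0,0,0],[0,0,0,0,0,0]]'
```

```text
time: 12.92
eef_pos: [0.4703, 0.1696, 0.0483]
orientation: [0.001, -0.001, 1.0, 0.002]
wrist_force: [-4.6, 6.0, 11.0]
width: 0.0359
time: 13.42
eef_pos: [0.4703, 0.1696, 0.0483]
orientation: [0.001, -0.001, 1.0, 0.002]
wrist_force: [-4.2, 6.3, 10.8]
width: 0.0354
```

The width of 35 mm matches the fully squeezed span (37 mm, against 49 mm released). I'll hold a bit longer, then release.

```bash
python3 -m creep '[[0,0,0,0,0,0],[0,0,0,0,0,0],[0,0,0,0,0,0],[0,0,0,0,0,0],[0,0,0,0,0,0],[0,0,0,0,0,0]]'
python3 -m creep '[[0,0,0,0,0,0],[0,0,0,0,0,0],[0,0,0,0,0,0],[0,0,0,0,0,0],[0,-0.1,0,0,0,0],[0,-0.2,0,0,0,0],[0,-0.2,0,0,0,0],[0,-0.2,0,0,0,0],[0,-0.2,0,0,0,0],[0,-0.2,0,0,0,0],[0,-0.2,0,0,0,0],[0,-0.2,0,0,0,0]]' 1
python3 -m creep '[[0,0,-0.6,0,0,0],[0,0,-1.4,0,0,0],[0,0,-2.3,0,0,0],[0,0,-3.2,0,0,0],[0,0,-4.1,0,0,0],[0,0,-5,0,0,0],[0,0,-5.8,0,0,0],[0,0,-6,0,0,0],[0,0,-6,0,0,0]]'
python3 lid.py | sed 's/np.float64//g' | cut -c 130-330
python3 - <<'E'
from h import *
c=snap('wrist');g=c['pixels'].astype(int).mean(2)
for a in(0,.33):  # lever end tip, released vs squeezed: darkness at expected spots
    for r in(.05,.06,.066):
        th=np.radians(19)-a+.03; X=[.512-r*np.cos(th),.156-r*np.sin(th)+.0,.097]; u,v=proj(c,X).round().astype(int); print(a,r,(u,v),g[v-1:v+2,u-3:u+4].mean(0).astype(int))
E
```

```text
time: 13.92
eef_pos: [0.4703, 0.1696, 0.0483]
orientation: [0.001, -0.001, 1.0, 0.002]
wrist_force: [-4.6, 6.7, 11.2]
width: 0.0355
time: 14.92
eef_pos: [0.47, 0.1601, 0.0469]
orientation: [-0.0, 0.0, 1.0, 0.0]
wrist_force: [-0.9, 0.8, -0.4]
width: 0.0855
time: 15.67
eef_pos: [0.4712, 0.1606, 0.2288]
orientation: [0.002, 0.0, 1.0, 0.001]
wrist_force: [0.1, -0.6, 0.3]
width: 0.0852
), 219, 174), ((1.85), 218, 168), ((1.8), 216, 136), ((1.75), 214, 87), ((1.7), 213, 78), ((1.65), 211, 85), ((1.6), 210, 101), ((1.55), 208, 97), ((1.5), 207, 134), ((1.45), 206, 166), ((1.4), 205, 17
, 220, 78), ((1.85), 218, 79), ((1.8), 216, 79), ((1.75), 215, 79), ((1.7), 213, 79), ((1.65), 212, 79), ((1.6), 210, 116), ((1.55), 209, 145), ((1.5), 208, 172), ((1.45), 207, 177), ((1.4), 206, 177),
, 80), ((1.85), 226, 80), ((1.8), 224, 80), ((1.75), 222, 80), ((1.7), 221, 80), ((1.65), 219, 84), ((1.6), 218, 102), ((1.55), 216, 153), ((1.5), 215, 169), ((1.45), 214, 167), ((1.4), 213, 169), ((1.

0 0.05 (np.int64(299), np.int64(184)) [34 27 29 29 28 28 27]
0 0.06 (np.int64(296), np.int64(176)) [42 27 29 30 29 28 29]
0 0.066 (np.int64(294), np.int64(171)) [39 30 30 30 29 28 29]
0.33 0.05 (np.int64(314), np.int64(182)) [42 42 40 41 43 42 41]
0.33 0.06 (np.int64(313), np.int64(173)) [98 97 98 97 98 98 97]
0.33 0.066 (np.int64(313), np.int64(167)) [99 98 99 98 99 98 98]
```

The trigger has sprung back and the lid still stands at about 1.58 rad. Next I'll fold the lid shut, going over and behind it with shut fingers.

```bash
python3 -m creep '[[-0.2,-1,0,0,0,0],[-0.4,-2,0,0,0,0],[-0.6,-3,0,0,0,0],[-0.8,-4,0,0,0,0],[-1,-5,0,0,0,0],[-1.2,-6,0,0,0,0],[-1.4,-7,0,0,0,0],[-1.6,-8,0,0,0,0],[-1.8,-9,0,0,0,0],[-2,-10,0,0,0,0],[-2,-11,0,0,0,0],[-2,-11.8,0,0,0,0]]' -1
python3 -m creep '[[0,0,0,0,0,0],[0,0,0,0,0,0],[0,0,0.8,0,0,0],[0,0,1.6,0,0,0],[0,0,2.4,0,0,0],[0,0,3.2,0,0,0],[0,0,4,0,0,0],[0,0,4.7,0,0,0],[0,0,4.7,0,0,0],[0,0,4.7,0,0,0]]'
```

```text
time: 16.77
eef_pos: [0.5286, -0.1963, 0.2247]
orientation: [-0.002, 0.001, 1.0, -0.0]
wrist_force: [0.6, -0.3, -0.0]
width: 0.0002
time: 17.6
eef_pos: [0.5287, -0.1924, 0.0845]
orientation: [-0.002, -0.001, 1.0, 0.001]
wrist_force: [0.1, 0.8, 0.6]
width: -0.0001
```

```bash
python3 -m creep '[[0,0.6,0,0,0,0],[0,1.2,0,0,0,0],[0,1.6,0,0,0,0],[0,1.85,0,0,0,0],[0,2.1,0,0,0,0],[0,2.35,0,0,0,0],[0,2.6,0.02,0,0,0],[0,2.85,0.1,0,0,0],[0,3.1,0.2,0,0,0],[0,3.3,0.3,0,0,0],[0,3.3,0.3,0,0,0]]'
python3 lid.py | tail -1
```

```text
time: 18.52
eef_pos: [0.5297, -0.0931, 0.0761]
orientation: [-0.0, -0.001, 1.0, 0.0]
wrist_force: [0.3, -0.5, -0.6]
width: -0.0001
[ 0.5295 -0.0939  0.0763] [-0.5  0.7  0.3]
```

```bash
python3 -m creep '[[0,0.2,0.12,0,0,0],[0,0.4,0.28,0,0,0],[0,0.57,0.45,0,0,0],[0,0.7,0.6,0,0,0],[0,0.82,0.77,0,0,0],[0,0.94,0.93,0,0,0],[0,1.04,1.08,0,0,0],[0,1.14,1.3,0,0,0],[0,1.24,1.5,0,0,0],[0,1.24,1.5,0,0,0]]'
python3 - <<'E'
from h import *
c=snap('side');save(c,'side4.png',(270,160,160,120),4)
E
```

```text
time: 19.4
eef_pos: [0.5291, -0.0572, 0.0305]
orientation: [-0.001, -0.0, 1.0, 0.0]
wrist_force: [0.3, -0.2, 0.5]
width: -0.0001
```

View pics/side4.png

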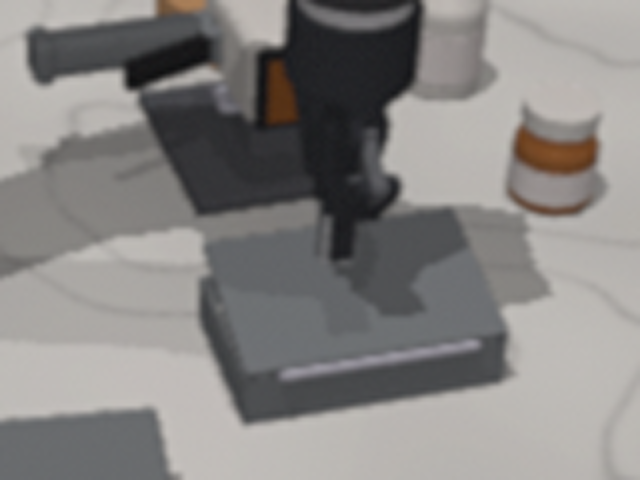

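The lid is nearly shut, with a small gap visible at the left end by (210,265). I'll press the last bit in small steps.

```bash
python3 -m creep '[[0,0.04,0.15,0,0,0],[0,0.07,0.3,0,0,0],[0,0.07,0.4,0,0,0],[0,0.07,0.4,0,0,0]]'
python3 -m creep '[[0,0,0.05,0,0,0],[0,0,0.1,0,0,0],[0,0,0.15,0,0,0],[0,0,0.15,0,0,0]]'
```

```text
time: 19.78
eef_pos: [0.5296, -0.0556, 0.0193]
orientation: [-0.0, 0.0, 1.0, 0.0]
wrist_force: [0.3, -0.7, -0.7]
width: -0.0001
time: 20.12
eef_pos: [0.53, -0.0557, 0.0152]
orientation: [0.0, 0.0, 1.0, 0.0]
wrist_force: [-0.9, -0.0, 0.2]
width: -0.0
```

```bash
python3 -m creep '[[0,0,0.05,0,0,0],[0,0,0.1,0,0,0],[0,0,0.1,0,0,0]]'
python3 -m creep '[[0,0,0.05,0,0,0],[0,0,0.1,0,0,0],[0,0,0.1,0,0,0]]'
```

```text
time: 20.37
eef_pos: [0.5301, -0.0556, 0.0127]
orientation: [0.0, 0.0, 1.0, 0.0]
wrist_force: [0.2, 1.0, 4.2]
width: 0.0
time: 20.62
eef_pos: [0.5302, -0.0556, 0.0121]
orientation: [0.0, 0.0, 1.0, 0.001]
wrist_force: [-9.6, 2.7, 36.4]
width: 0.0001
```

The lid bottomed out at TCP z 0.012 with 36 N, so it is shut. I'll lift off and check.

```bash
python3 -m creep '[[0,0,-0.3,0,0,0],[0,0,-1,0,0,0],[0,0,-2,0,0,0],[0,0,-3,0,0,0],[0,0,-4,0,0,0],[0,0,-5,0,0,0],[0,0,-6,0,0,0],[0,0,-7,0,0,0],[0,0,-7,0,0,0],[0,0,-7,0,0,0]]'
python3 - <<'E'
from h import *
import pickle
t0=pickle.load(open('top0.pkl','rb'));s0=pickle.load(open('side0.pkl','rb'))
c=snap('side');g=c['pixels'].astype(int).mean(2)
# free (+y) edge of lid: top-outer corner at angle th, column scan
for x in(.47,.49,.6):
  print(x,[(th,round(proj(c,[x,-.1195+.1*np.cos(th)-.007*np.sin(th),.034+.1*np.sin(th)+.007*np.cos(th)])[1],1)) for th in(0,.05,.1,.2)], end=' ')
  u,v=proj(c,[x,-.0195,.041]);u=int(round(u));v=int(round(v));print(v-8,g[v-8:v+6,u].astype(int))
t=snap('top')
def cen(c,lo,hi,roi):
    a,b,w,h=roi;H=cv2.cvtColor(c['pixels'][b:b+h,a:a+w],cv2.COLOR_RGB2HSV);m=cv2.moments(cv2.inRange(H,lo,hi),True);return m['m10']/m['m00']+a,m['m01']/m['m00']+b,m['m00']
for n,r in(('carton',(165,140,55,45)),('jar',(280,80,35,35))):print(n,[np.round(cen(k,(3,90,40),(25,255,255),r),1) for k in(t0,t)])
a=(220,85,30,36)
d=lambda k:k['pixels'][85:121,218:250].astype(int)
print('bottle diff',np.abs(d(t)-d(t0)).mean(), 'side',np.abs(c['pixels'][140:190,366:396].astype(int)-s0['pixels'][140:190,366:396]).mean())
print(get_state()['eef_pos'],get_state()['wrist_force'])
E
```

```text
time: 21.45
eef_pos: [0.531, -0.056, 0.2209]
orientation: [0.002, 0.0, 1.0, 0.0]
wrist_force: [-0.1, 0.5, -0.5]
width: -0.0001
0.47 [(0, np.float64(224.7)), (0.05, np.float64(223.2)), (0.1, np.float64(221.7)), (0.2, np.float64(219.0))] 217 [123 124 124 125 124 114 107 105 104 107 100  95  95  95]
0.49 [(0, np.float64(223.6)), (0.05, np.float64(222.1)), (0.1, np.float64(220.6)), (0.2, np.float64(217.8))] 216 [122 122 123 123 122 115 106  98 101 102  97  95  95  95]
0.6 [(0, np.float64(217.5)), (0.05, np.float64(216.0)), (0.1, np.float64(214.6)), (0.2, np.float64(211.8))] 210 [125 124 125 125 124 122 121 123 114  91  76  78  87  95]
carton [array([192.4, 164. , 886. ]), array([192.4, 164. , 890. ])]
jar [array([297.5, 105.6,  80. ]), array([298.3, 105.5,  87. ])]
bottle diff 10.811342592592593 side 3.4286666666666665
[ 0.52919568 -0.05579626  0.21842926] [-0.35247414  0.60243294  0.60651768]
```

```bash
python3 -c "from plant import sign_off;print(sign_off())"
```

```text
the job is handed in; nothing more can be done
None
```

I folded the lid upright, squeezed and released the scanner trigger, folded the lid shut and handed the job in at about 21.5 s. The hand-in gives no verdict, so what follows rests on my own checks.

**Lid up:** it stood at about 1.58 rad in the side view, and still did after the squeeze.

**Trigger:** I held it for about 1.2 s with the jaws at 35 mm, against 37 mm expected for a full squeeze. The wrist camera then showed the lever back in its released position.

**Lid shut:** I pressed it down slowly until it bottomed out at 36 N on the wrist, then raised the tool clear. In the side view its edge lay within about 1 px of the shut position at the far end. The near end was too low in contrast to confirm.

**Bystanders:** the carton's centre had not moved in the top view, and the jar's was within 1 px. The bottle was only compared by picture difference. The side view differed little (3.4 grey levels), while the top view differed more (10.8). I took that as a shadow, since the arm never went near the bottle, but I did not check it further.

**What went wrong:**
- **Missed push:** the first push passed over the lid. The shut fingertips sit about 25–30 mm above the TCP the robot reports, so I went lower.
- **Force spike:** on the next try the lid edge caught the gripper's knuckle and the wrist force reached about 97 N (limit 120 N). I can't rule out that the 40 N limit on the gripper's body was passed at that moment. I raised the tool and finished with the slim tips.

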